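# Ready the free pot ring and aim the recipe tablet at it

### The job

One of the two brass pot rings on the granite slab is taken by the mug. Slide the yellow trivet along the slab, without lifting it, until it is centred on the free ring, and turn the recipe tablet on its stand so that the screen faces the trivet squarely, leaning back about 30 degrees from upright. Leave the mug and everything else on the counter where it is.

Things in the scene. Friction and masses are not known exactly. Their poses are not given: they have to be found in the camera images.
- slab: Dark speckled granite offcut, 190 x 620 x 20 mm (x, y, z), fixed to the counter, its flat top 20 mm above the counter. Origin: centre of its underside; y along its length. Two flush brass circles (172 mm across) are inlaid in the top, one towards each end; nothing protrudes.
- ring_left (a point): Centre of the brass circle at the slab's +y end, on the slab's top surface, 205 mm from the slab's centre. The mug stands in this ring or in the other one; the ring without the mug is free.
- ring_right (a point): Centre of the brass circle at the slab's -y end, on the slab's top surface, 205 mm from the slab's centre.
- trivet: Yellow flat round trivet, 160 mm across, 14 mm thick, with a 64 mm round hole right through its middle, about 0.2 kg; lies loose near the middle of the slab. Origin: centre of its underside (on the hole's axis). Closed fingertips fit in the hole with room and can drag it.
- mug: Blue ceramic mug, 80 mm across, 95 mm high, with a handle at its own +y side; stands loose in one of the two brass rings, up to about 25 mm off the ring's centre. Origin: centre of its underside.
- screen (a point): Middle of the recipe tablet's tilt hinge, 110 mm above the counter, on the swivel axis. Axes move with the tablet: y along its width, z up the plate, -x straight out of the front (screen) face. Tablet: plate 200 mm wide, 140 mm tall, 10 mm thick; front face at x = -20 mm, y -100 to 100 mm, z -40 (lower edge) to +100 mm (upper edge).
- swivel (a joint): Turn of the tablet about the vertical axis through point screen, rad, counter-clockwise from above positive, 0 = facing the stand's front (towards the robot), range -1.35 to 1.35. Stays where left; friction 0.2 N m: 3 N at 75 mm from the axis. Pushing the +y part of the screen away from the robot turns the screen towards +y.
- tilt (a joint): Lean of the tablet about its horizontal hinge, rad: 0 = upright, positive = upper edge leaning back, away from the screen's front; range 0 to 1.0. Stays where it is left; friction 0.5 N m, so about 6 N at 80 mm above the hinge. Starts between 0 and 0.2.
- bowls: Nest of stainless bowls, 170 mm across, 85 mm high, on the counter at the left beyond the slab. Origin: centre of the underside. Leave alone.
- tongs: Closed kitchen tongs, 250 mm long, lying across the rim of the bowls. Origin: middle of the underside. Leave alone.
- mwiko: Heavy wooden cooking paddle, 285 mm long, 16 mm thick, on the counter at the right beyond the slab. Origin: underside, near the middle. Leave alone.
- stand: The tablet's stand beyond the slab: slim dark post on a round foot 100 mm across, screwed to the counter. Origin: centre of the foot's underside, on the swivel axis; its front is its -x side.
- brush: Scrubbing brush, dark wooden block on pale bristles, 60 x 90 x 30 mm, on the counter just beyond the tablet, to the right. Origin: centre of the underside. Leave alone.
- salt: Low amber glass salt jar with a wooden cap, 72 mm across, 55 mm high, on the counter just beyond the tablet, to the left. Origin: centre of the underside. Leave alone.
There are look-alikes about, which are no part of the job. Leave any blue or red look-alike of the stand alone.

How it is judged:
At the end, for the whole second after the job is handed in: The trivet lies flat and still, its centre within 20 mm of the centre of the ring without the mug; the line straight out of the screen's middle passes within 45 mm of the trivet's centre seen from above; the tablet leans back 23 to 37 degrees; mug and other things undisturbed (((y of mug in the frame of slab above 0 m and horizontal distance between trivet and ring_right below 0.02 m) or (y of mug in the frame of slab below 0 m and horizontal distance between trivet and ring_left below 0.02 m)) and angle between trivet's own z axis and vertical below 0.05 rad and linear speed of trivet below 0.01 m/s and y of trivet in the frame of screen between -0.045 and 0.045 m and value of joint tilt between 0.4 and 0.65 rad); the robot touches nothing.
It fails at once if the trivet is lifted off the slab (more than 20 mm) (z of trivet in the frame of slab above 0.04 m).
It fails at once if the mug is moved more than 15 mm or tipped (distance of mug from where it was at the start of the episode above 0.015 m or angle between mug's own z axis and vertical above 0.3 rad).
It fails at once if the bowls, tongs, mwiko, brush or salt jar are moved more than 25 mm (distance of any of bowls, tongs, mwiko, brush, salt from where it was at the start of the episode above 0.025 m).
It also fails if it takes over 51 s, if anything falls off the work surface, if the arm or the gripper's body presses on something with over 40 N, if the wrist force passes 120 N, or if a joint passes its speed limit or range.

### The arm

A 7-joint arm with a two-finger parallel gripper is mounted at the origin on the work surface. World frame = base frame: x ahead of the robot, y to its left, z up, the work surface at z = 0. Lengths are in m, angles in rad, forces in N, time in s.
With the tool pointing down it reaches from about 0.35 to 0.9 m from the base axis. Payload 8.1 kg.
Tool frame: the origin (TCP) lies at the very end of the fingers, on their centre line; the grasp point (between the pads) lies arm.hold_point_z behind it (arm.hold_point_z is the distance from the TCP to the grasp point, in m); z points along the fingers, y is the line along which they close (so a half turn about z gives the same grasp; the last joint's range is limited). The gripper opens to 92 mm and grips with 3 to 60 N. Pads are 19 mm wide; open, the fingers measure 130 mm over their backs; the gripper's body (75 mm by 190 mm) begins 47 mm behind the grasp point.
Start: joints at [-1.356, 0.434, 0.025, 1.573, -0.012, 1.134, -0.075], TCP at [0.195, 0.594, 0.227] pointing down, gripper open.
Joint ranges: [-2.62, 2.62], [-0.44, 2.09], [-1.27, 1.32], [0.08, 2.57], [-1.32, 4.46], [0.12, 2], [-2.74, 2.74]. Speed limits (rad/s): [2.22, 2.22, 3.01, 3.01, 3.14, 3.14, 3.14].

### API

Orientations are given as a rotation vector (axis times angle).
In Python, from cell import arm, vision, job, cut_out gives the robot as it stands. The module is installed in compiled form; this text tells all that it offers.
- The arm moves only by the tool play_rows, never from a script. Its argument "increments" is text: rows parted by semicolons, each of 5 numbers parted by spaces: the shift along the tool's x, y, z in cm, then the turn about the tool's z in degrees, then the opening, from -1 (shut) to 1 (fully open), so that 0 is half open. A call has 1 to 5 rows; each row shifts and turns the commanded pose from where the row before left it, along the tool's axes as they then stand; what a row does not reach is not made up. A row lasts 1/12 s, in which the tool goes at most 41.7 mm and 7.16 degrees, less where a joint would pass 70% of its speed; a pose out of reach is approached as far as the arm can. A call is refused whole if a number of a shift passes 4.17 or a number of a turn 7.16, either way. A call with a gripper value outside its range is refused whole. The fingers move at their own pace and stop on an object; "grip_force" is the grip in N (left out, the last holds). Time passes only in rows, so rows that do not move let the fingers close. It gives the time, the measured TCP pose, the force, the opening and the grip force at its end, in the units of the state.
- arm.observe(): the state, without advancing time (a new reading comes with each control period).
- vision.get_image(name): name is "scene" or "top"; returns a dict with "frame" (480x640x3 uint8, red, green, blue), "z_map" (480x640 float32, m along the optical axis (not along the pixel's ray), 0 where there is no reading), "mtx" (3x3 intrinsics, pixels), "cam_to_world" (4x4, takes a point from camera to world coordinates). Camera axes: x right, y up, looking along -z (the intrinsics and any distortion apply to the point x, -y, -z); pixel columns grow to the right and rows downward; lengths in m; the calibration is good to about 2 mm. A picture is of the moment at which its call begins.
- job.sign_off(): hands the job in; it is judged then, once.
Trained networks look in a picture, given as the dict that the camera call returned (one of the last four; its "shot" number tells which), for a name from the list of things; names that differ only in an ending like _2 or _b are one class to them, and where a whole thing is asked for, a point or a joint stands for the part that bears it (a point fixed in the world has none). Each returns a list of dicts, best first, with "confidence" (0 to 1); they miss things now and then, are a little off and sometimes report something else, mostly with a low value. They report only what shows in the picture. A call takes as long as a camera call. They do not tell look-alikes from the thing itself.
- cut_out(query, picture): "mask" (480x640 bool, what is visible of it) and "point" ([row, column] in pixels, amid what is visible of it).
The state is a dict: "clock": time; "joints": joint angles; "dq": joint speeds; "joint_efforts": joint torques, N m; "position": TCP position; "ee_rot": TCP orientation; "force": force on the tool from outside, world axes, zero at the start; "ft_torque": the same for the moment, N m; "width": opening from 0.0 (shut) to 1.0 (fully open); "gripper_force": force on a finger pad.
Only numpy, scipy, OpenCV 4.12 (cv2) and the standard library are available. Lean on these libraries where they do the work, as an engineer would, in place of code of your own. Each camera call takes 0.05 s, during which the arm holds its last target. There are 200 camera calls.

## Working session

There is one attempt and no reset: what is moved stays moved. The work goes in short steps, Python scripts to look and compute and a tool call to move; the robot and the scene stay as the last step left them, time stands still between calls to the robot, and variables do not carry over. Pictures are saved under pics/ and viewed, at most 10 in all, crops included, and the job is handed in when it is done.

Besides the shell and the picture viewer there is one more tool, called after ">>>" as name(argument=value, ...) on one line, values as JSON. play_rows: Moves the arm, as the interface text tells. Its arguments: {"type":"object","properties":{"increments":{"type":"string"},"grip_force":{"type":"number"}},"required":["increments"]}

```bash
mkdir -p pics; cat > h.py <<'E'
import numpy as np, cv2
from cell import arm, vision, job, cut_out
def pts(p,mask=None):
    z=p["z_map"]; v,u=np.nonzero((z>0)&(mask if mask is not None else True))
    d=z[v,u]; K=p["mtx"]
    c=np.stack([(u-K[0,2])/K[0,0]*d,-(v-K[1,2])/K[1,1]*d,-d,np.ones_like(d)])
    return (p["cam_to_world"]@c)[:3].T, v,u
E
python3 - <<'E'
from h import *
for n in ("scene","top"):
    p=vision.get_image(n); cv2.imwrite(f"pics/{n}0.png",p["frame"][...,::-1])
    for q in ("trivet","mug","screen","stand","slab","brush","salt","bowls","mwiko"):
        for r in cut_out(q,p)[:3]:
            P,_,_=pts(p,r["mask"]); 
            if len(P): print(n,q,round(r["confidence"],2),np.round(r["point"]),r["mask"].sum(),np.median(P,0).round(3),np.percentile(P,2,0).round(3),np.percentile(P,98,0).round(3))
print(arm.observe(), arm.hold_point_z)
E
```

```text
scene trivet 0.77 [257. 346.] 555 [0.477 0.05  0.033] [0.415 0.021 0.022] [0.536 0.072 0.035]
scene mug 0.63 [216. 236.] 878 [ 0.476 -0.206  0.094] [ 0.427 -0.233  0.022] [ 0.52  -0.149  0.115]
scene mug 0.42 [247. 289.] 5362 [ 0.646 -0.02   0.152] [ 0.631 -0.124  0.077] [0.656 0.066 0.21 ]
scene screen 0.9 [248. 289.] 5481 [ 0.646 -0.02   0.153] [ 0.631 -0.124  0.077] [0.656 0.066 0.21 ]
scene screen 0.63 [166. 461.] 4144 [0.198 0.271 0.148] [0.191 0.174 0.074] [0.211 0.366 0.208]
scene screen 0.56 [153. 261.] 2940 [ 0.246 -0.245  0.146] [ 0.087 -0.375  0.071] [ 0.266 -0.16   0.209]
scene stand 0.98 [172. 458.] 5271 [0.199 0.27  0.131] [ 0.172  0.174 -0.   ] [0.249 0.365 0.208]
scene stand 0.76 [261. 292.] 7138 [ 0.648 -0.024  0.133] [ 0.628 -0.121  0.007] [0.692 0.065 0.209]
scene stand 0.75 [156. 257.] 3584 [ 0.249 -0.249  0.132] [ 0.209 -0.348  0.005] [ 0.273 -0.16   0.208]
scene slab 0.78 [269. 392.] 8722 [0.494 0.151 0.019] [ 0.371 -0.285  0.   ] [0.574 0.32  0.022]
scene slab 0.35 [249. 289.] 5852 [ 0.646 -0.023  0.148] [ 0.63  -0.125  0.073] [0.66  0.066 0.21 ]
scene brush 0.
[... 1930 characters left out ...]
2 ]
{'clock': 1.0, 'joints': array([-1.35562047,  0.434476  ,  0.02501402,  1.57323781, -0.01164869,
        1.13400731, -0.07510165]), 'dq': array([ 0.00159188,  0.00115625,  0.00056671, -0.00016438,  0.00209121,
       -0.0007993 , -0.00031344]), 'joint_efforts': array([-1.60220854e-03, -6.67666626e+01,  9.83824544e-01, -3.14814162e+01,
       -6.05958723e-02,  3.24243901e-02,  4.77136939e-05]), 'position': array([0.19530051, 0.59369211, 0.22674225]), 'ee_rot': array([-4.97246054e-01, -3.10196589e+00, -2.99023261e-05]), 'force': array([-0.35174441,  0.18345089, -0.19243916]), 'ft_torque': array([0.03210084, 0.02977757, 0.05783073]), 'gripper_force': 0.0, 'width': 1.0009472791527985} 0.0188
```

View pics/top0.png

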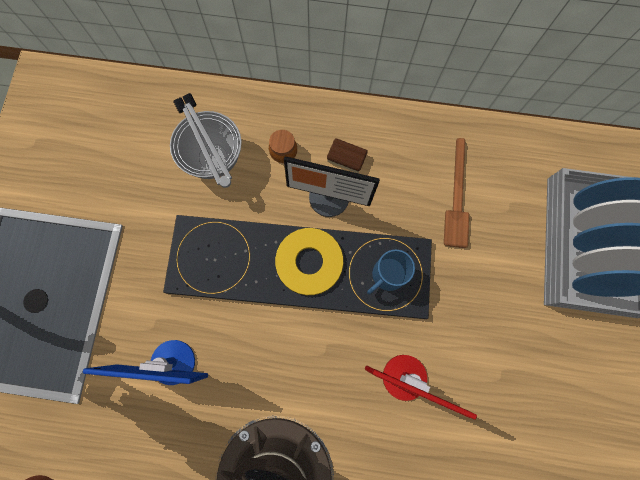

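```bash
python3 - <<'E'
from h import *
a=cv2.imread("pics/scene0.png"); cv2.imwrite("pics/crop0.png",cv2.resize(a[180:380,180:420],None,fx=3,fy=3))
p=vision.get_image("top"); P,v,u=pts(p)
m=(P[:,0]>.38)&(P[:,0]<.6)&(abs(P[:,1])<.35)
# brass pixels near slab surface
hsv=cv2.cvtColor(p["frame"],cv2.COLOR_RGB2HSV)[v,u]
s=m&(P[:,2]<.03)&(P[:,2]>.01)
b=s&(hsv[:,1]>70)&(hsv[:,2]>80)&(hsv[:,0]>8)&(hsv[:,0]<35)
for k in (1,-1):
    Q=P[b&(k*P[:,1]>.11)][:,:2]
    for _ in range(4):
        A=np.c_[2*Q,np.ones(len(Q))]; c=np.linalg.lstsq(A,(Q**2).sum(1),rcond=None)[0]
        r=np.hypot(*(Q-c[:2]).T); R=(c[2]+c[:2]@c[:2])**.5; Q=Q[abs(r-R)<.008]
    print("ring",k,c[:2].round(4),R.round(4),len(Q))
Mk=cut_out("trivet",p)[0]["mask"]; T=P[Mk[v,u]]; (c,r)=cv2.minEnclosingCircle(T[:,:2].astype(np.float32)); print("trivet",c,r)
S=cut_out("screen",p)[0]["mask"]; T=P[S[v,u]]; T=T[T[:,2]>.08]
c=T.mean(0); n=np.linalg.svd(T-c)[2][2]; n*=-np.sign(n[0]); print("screen n",n,c,np.degrees(np.arctan2(n[1],n[0])))
f=cut_out("stand",p)
for r in f:
  T=P[r["mask"][v,u]]; F=T[(T[:,2]<.03)]; print(len(F),F.min(0),F.max(0))
R=cv2.Rodrigues(arm.observe()["ee_rot"])[0]; print(R.round(3))
E
```

```text
ring 1 [0.459  0.2216] 0.0857 279
ring -1 [ 0.5076 -0.2389] 0.1107 68
trivet (0.48041826486587524, -0.00463866489008069) 0.08287110924720764
screen n [-0.96007531  0.25197555 -0.12150606] [ 0.23922595 -0.2511998   0.1906464 ] 165.29416471650606
1031 [ 0.20031757 -0.31793626 -0.00201977] [ 0.30002704 -0.20917261  0.02946035]
530 [ 0.4385895  -0.23138148  0.01815277] [ 0.54047368 -0.15925662  0.02999892]
614 [ 0.60073278 -0.07935832 -0.00217551] [0.73964064 0.08089314 0.02687985]
[[-0.95   0.313  0.   ]
 [ 0.313  0.95   0.   ]
 [-0.     0.    -1.   ]]
```

View pics/crop0.png

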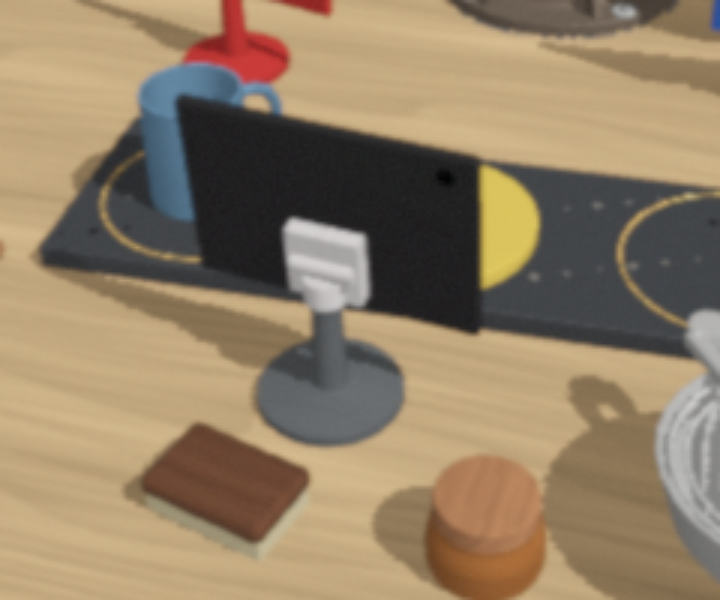

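The dark grey stand with the black tablet (top px 329,182) is the real one. The look-alikes are blue (166,371) and red (411,381). The trivet is at (309,261) and the mug in the right ring at (395,269), so the left ring (213,258) is free.

>>> play_rows(increments="0 0 -2 -6.08 -1;0 0 0 -6.08 -1;0 0 0 -6.08 -1;-2 -4 0 0 -1;-2 -4 0 0 -1", grip_force=20)

```text
clock: 1.62
position: [0.2314, 0.5197, 0.2461]
ee_rot: [0.008, -3.141, -0.001]
force: [1.1, 0.0, -0.0]
width: 0.686
gripper_force: 0.0
```

```bash
python3 - <<'E'
from h import *
for n in ("top","scene"):
    p=vision.get_image(n); P,v,u=pts(p)
    c=[r for r in cut_out("screen",p)+cut_out("stand",p) if abs(np.median(P[r["mask"][v,u]],0)[:2]-[.64,-.025]).max()<.06]
    T=P[c[0]["mask"][v,u]]; T=T[(T[:,2]>.085)]
    for _ in range(5):
        m=T.mean(0); nn=np.linalg.svd(T-m,full_matrices=False)[2][2]; d=abs((T-m)@nn); T=T[d<max(.004,2*d.std()*0+.004)]
    nn*=-np.sign(nn[0]); print(n,len(T),"n",nn.round(3),"c",m.round(3),T.min(0).round(3),T.max(0).round(3))
    hsv=cv2.cvtColor(p["frame"],cv2.COLOR_RGB2HSV)[v,u]
    f=(P[:,2]>.004)&(P[:,2]<.03)&(abs(P[:,0]-.66)<.08)&(abs(P[:,1]+.02)<.09)&(P[:,0]>.585)&(hsv[:,2]<110)&(hsv[:,1]<90)
    F=P[f]; print("foot",len(F),np.percentile(F,2,0).round(3),np.percentile(F,98,0).round(3)); (cc,r)=cv2.minEnclosingCircle(F[:,:2].astype(np.float32)); print(cc,r)
E
```

```text
top 2393 n [-0.992  0.101  0.073] c [ 0.634 -0.029  0.158] [ 0.62  -0.128  0.085] [0.651 0.07  0.216]
foot 653 [ 0.604 -0.078  0.005] [0.736 0.015 0.019]
(0.6702001094818115, -0.04590291529893875) 0.07440132647752762
scene 4628 n [-0.993  0.105  0.058] c [ 0.645 -0.025  0.156] [ 0.627 -0.13   0.085] [0.659 0.07  0.213]
foot 872 [ 0.612 -0.075  0.005] [0.699 0.012 0.026]
(0.6529780626296997, -0.0314512699842453) 0.050401464104652405
```

>>> play_rows(increments="-1.66 -3.5 0 0 -1;-1.66 -3.5 0 0 -1;-1.66 -3.5 0 0 -1;-1.66 -3.5 0 0 -1;-1.66 -3.5 0 0 -1")

```text
clock: 2.33
position: [0.3157, 0.344, 0.2468]
ee_rot: [-0.005, 3.142, 0.001]
force: [1.4, 0.1, -1.3]
width: 0.063
gripper_force: 0.0
```

>>> play_rows(increments="-1.66 -3.5 0 0 -1;-1.66 -3.5 0 0 -1;-1.66 -3.5 0 0 -1;-1.66 -3.5 0 0 -1;-1.66 -3.5 0 0 -1")

```text
clock: 2.75
position: [0.3995, 0.1689, 0.247]
ee_rot: [-0.004, 3.141, 0.001]
force: [1.1, 1.0, 0.1]
width: 0.004
gripper_force: 0.0
```

>>> play_rows(increments="-1.66 -3.5 1 0 -1;-1.66 -3.5 1 0 -1;-1.66 -3.5 1 0 -1;-1.66 -3.5 1 0 -1;-1.66 -3.5 1 0 -1")

```text
clock: 3.17
position: [0.4833, -0.0061, 0.1964]
ee_rot: [-0.005, 3.141, 0.0]
force: [0.2, 1.3, 0.8]
width: 0.001
gripper_force: 0.0
```

>>> play_rows(increments="0 0 0 0 -1;0 0 0 0 -1")

```text
clock: 3.33
position: [0.4828, -0.007, 0.1961]
ee_rot: [-0.004, -3.141, 0.002]
force: [-0.7, 0.3, -0.2]
width: 0.006
gripper_force: 0.0
```

>>> play_rows(increments="0.2 0.2 4 0 -1;0 0 4 0 -1;0 0 3 0 -1;0 0 3 0 -1;0 0 2.2 0 -1")

```text
clock: 3.75
position: [0.4793, -0.0012, 0.0326]
ee_rot: [0.006, -3.14, -0.001]
force: [0.2, 0.1, -0.1]
width: 0.003
gripper_force: 0.0
```

>>> play_rows(increments="0 0 0.7 0 -1;0 0 0 0 -1")

```text
clock: 3.92
position: [0.479, -0.0021, 0.0264]
ee_rot: [0.005, -3.139, -0.0]
force: [-0.2, -0.6, -0.2]
width: 0.007
gripper_force: 0.0
```

>>> play_rows(increments="0.1 1 0 0 -1;0.15 2 0 0 -1;0.2 2.2 0 0 -1;0.2 2.2 0 0 -1;0.2 2.2 0 0 -1")

```text
clock: 4.33
position: [0.4723, 0.0948, 0.0297]
ee_rot: [-0.001, 3.139, 0.002]
force: [0.6, 0.3, 0.1]
width: 0.003
gripper_force: 0.5
```

>>> play_rows(increments="0.2 2.2 0 0 -1;0.2 2.2 0 0 -1;0.2 2.2 0 0 -1;0.2 2.2 0 0 -1;0.2 2 0 0 -1")

```text
clock: 4.75
position: [0.4617, 0.2036, 0.0298]
ee_rot: [-0.003, 3.139, 0.004]
force: [0.8, -1.5, 1.0]
width: 0.005
gripper_force: 0.5
```

>>> play_rows(increments="0.2 1.5 0 0 -1;0.1 1 0 0 -1;0 0.5 0 0 -1;0 0 0 0 -1;0 0 0 0 -1")

```text
clock: 5.17
position: [0.4586, 0.2306, 0.0285]
ee_rot: [-0.001, 3.141, 0.001]
force: [-0.2, 0.4, 0.1]
width: 0.003
gripper_force: 0.0
```

```bash
python3 - <<'E'
from h import *
p=vision.get_image("top"); P,v,u=pts(p); cv2.imwrite("pics/top1.png",p["frame"][...,::-1])
hsv=cv2.cvtColor(p["frame"],cv2.COLOR_RGB2HSV)[v,u]
m=(hsv[:,1]>150)&(abs(hsv[:,0].astype(int)-26)<6)&(P[:,2]>.025)&(P[:,2]<.045)&(P[:,0]>.35)&(P[:,0]<.58)
T=P[m]; print(len(T),np.percentile(T,1,0),np.percentile(T,99,0),cv2.minEnclosingCircle(T[:,:2].astype(np.float32)))
E
```

```text
1598 [0.38087919 0.1329685  0.02780389] [0.53401429 0.27537139 0.03939846] ((0.46343937516212463, 0.007419422268867493), 0.279030978679657)
```

>>> play_rows(increments="0 -0.6 0 0 -1;0 0 -2 0 -1;0 0 -4 0 -1;0 0 -4 0 -1;0 0 -4 0 -1")

```text
clock: 5.63
position: [0.4579, 0.2224, 0.1691]
ee_rot: [-0.002, -3.14, 0.002]
force: [0.9, -0.2, 0.1]
width: 0.003
gripper_force: 0.0
```

>>> play_rows(increments="-1 -4 -2 0 -1;-1 -4 0 0 -1;-1 -4 0 0 -1;-1 -4 0 0 -1;0 0 0 0 -1")

```text
clock: 6.05
position: [0.4987, 0.0577, 0.1867]
ee_rot: [0.018, 3.139, -0.005]
force: [0.2, -0.7, 0.2]
width: 0.002
gripper_force: 0.0
```

```bash
python3 - <<'E'
from h import *
p=vision.get_image("top"); P,v,u=pts(p); cv2.imwrite("pics/top2.png",p["frame"][...,::-1])
hsv=cv2.cvtColor(p["frame"],cv2.COLOR_RGB2HSV)[v,u]
m=(hsv[:,1]>150)&(abs(hsv[:,0].astype(int)-26)<6)&(P[:,2]>.03)&(P[:,2]<.042)&(P[:,0]>.35)&(P[:,0]<.58)&(P[:,1]>.1)
T=P[m]; print(len(T),np.percentile(T,1,0),np.percentile(T,99,0),cv2.minEnclosingCircle(T[:,:2].astype(np.float32)))
E
```

```text
Traceback (most recent call last):
IndexError: index -1 is out of bounds for axis 0 with size 0
```

View pics/top2.png

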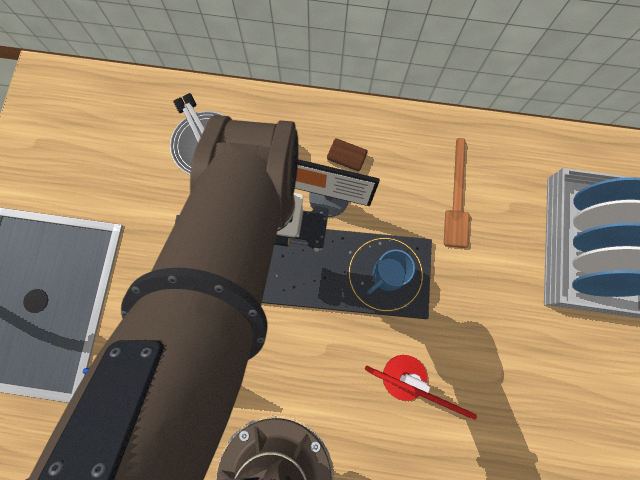

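>>> play_rows(increments="-3.3 -0.5 1 0 -1;-3.3 -0.5 1 0 -1;-3.3 -0.4 0.7 5.8 -1;0 0 0 0 -1")

```text
clock: 6.43
position: [0.6004, 0.053, 0.1567]
ee_rot: [0.169, 3.136, -0.003]
force: [-0.2, 1.3, 0.2]
width: 0.005
gripper_force: 0.0
```

```bash
python3 - <<'E'
from h import *
p=vision.get_image("scene"); P,v,u=pts(p); cv2.imwrite("pics/scene1.png",p["frame"][...,::-1])
hsv=cv2.cvtColor(p["frame"],cv2.COLOR_RGB2HSV)[v,u]
m=(hsv[:,1]>120)&(abs(hsv[:,0].astype(int)-26)<7)&(P[:,2]>.028)&(P[:,2]<.042)&(P[:,0]>.35)&(P[:,0]<.58)&(P[:,1]>.1)
T=P[m]; print(len(T),np.percentile(T,1,0),np.percentile(T,99,0),cv2.minEnclosingCircle(T[:,:2].astype(np.float32)))
E
```

```text
2227 [0.38654153 0.13548097 0.02860556] [0.53639483 0.28514241 0.03573498] ((0.46021589636802673, 0.2103976011276245), 0.08128462731838226)
```

View pics/scene1.png

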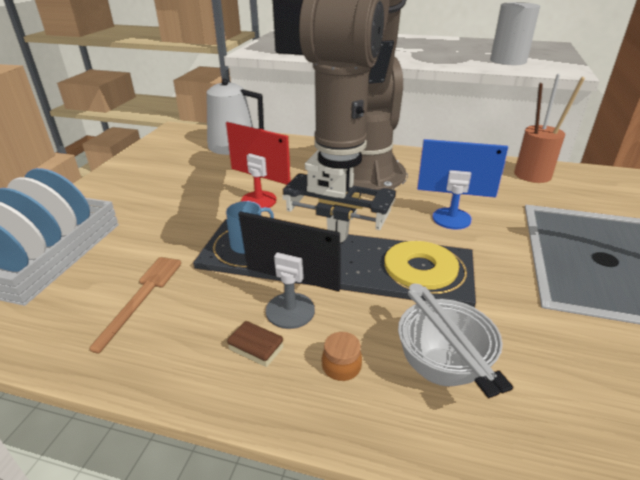

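The trivet is about 11 mm short of the ring centre, and I'll nudge it later. The fingers are in front of the +y part of the dark tablet (px 340,230), so I can start the swivel push.

>>> play_rows(increments="-1.5 -0.2 0 0 -1;-1.5 0 0 0 -1;-0.9 0.3 0 6.5 -1;-0.9 0.3 0 6.5 -1;-0.9 0.3 0 6.5 -1")

```text
clock: 6.9
position: [0.6526, 0.0524, 0.1587]
ee_rot: [-0.694, -3.061, -0.0]
force: [-2.5, -0.1, 0.9]
width: 0.009
gripper_force: 1.4
```

>>> play_rows(increments="-0.9 0.3 0 6.5 -1;-0.9 0.3 0 6.5 -1;-0.9 0.3 0 6.5 -1;-0.9 0.3 0 6.5 -1;0 0 0 0 -1")

```text
clock: 7.32
position: [0.6903, 0.0419, 0.1588]
ee_rot: [-1.365, -2.829, -0.001]
force: [-0.7, 1.7, 1.4]
width: 0.004
gripper_force: 0.8
```

```bash
cat > tab.py <<'E'
from h import *
o=arm.observe(); R=cv2.Rodrigues(o["ee_rot"])[0]; print(o["position"].round(4),"tool phi",np.degrees(np.arctan2(R[1,0],-R[0,0])).round(1))
for n in ("scene","top"):
    p=vision.get_image(n); P,v,u=pts(p); cv2.imwrite(f"pics/{n}_{o['clock']:.0f}.png",p["frame"][...,::-1])
    for r in cut_out("screen",p):
        T=P[r["mask"][v,u]]
        if len(T)<200 or abs(np.median(T,0)[:2]-[.65,-.03]).max()>.09: continue
        T=T[T[:,2]>.075]
        best=None; g=np.random.default_rng(0)
        for _ in range(200):
            a,b,c=T[g.choice(len(T),3,False)]; k=np.cross(b-a,c-a); k/=np.linalg.norm(k)+1e-12
            i=abs((T-a)@k)<.003
            if best is None or i.sum()>best.sum(): best=i
        T=T[best]; m=T.mean(0); k=np.linalg.svd(T-m,full_matrices=False)[2][2]; k*=-np.sign(k[0])
        print(n,r["confidence"],len(T),"phi",np.degrees(np.arctan2(k[1],-k[0])).round(1),"tilt",np.degrees(np.arctan2(k[2],np.hypot(k[0],k[1]))).round(1),m.round(3),"off S",((m-[.653,-.031,.11])@k).round(3)); break
E
python3 tab.py
```

```text
[0.6903 0.0419 0.1588] tool phi 51.5
scene 0.71 2014 phi 47.1 tilt 3.2 [ 0.66  -0.014  0.154] off S 0.011
top 0.72 1045 phi 46.6 tilt 4.1 [ 0.606 -0.048  0.152] off S 0.023
```

>>> play_rows(increments="-0.4 0.1 0 0.5 -1;-0.4 0.1 0 0.5 -1;0 0 0 0 -1")

```text
clock: 7.77
position: [0.697, 0.0359, 0.1589]
ee_rot: [-1.384, -2.82, -0.0]
force: [-0.7, 2.1, -0.2]
width: 0.002
gripper_force: 1.2
```

```bash
python3 tab.py
```

```text
[0.697  0.0359 0.1589] tool phi 52.3
scene 0.65 1386 phi 53.0 tilt 3.2 [ 0.667 -0.01   0.15 ] off S 0.01
top 0.89 955 phi 52.7 tilt 4.3 [ 0.605 -0.043  0.153] off S 0.023
```

>>> play_rows(increments="2.5 0 -1 0 -1;0 -3.8 -1.6 0 -1;0 -3.8 0 0 -1;-2 0 0 0 -1;0 0 0 0 -1")

```text
clock: 8.38
position: [0.6327, -0.0114, 0.1857]
ee_rot: [1.391, 2.815, -0.002]
force: [1.2, 0.3, 1.0]
width: 0.008
gripper_force: 0.0
```

```bash
python3 - <<'E'
from h import *
o=arm.observe(); d=o["position"][:2]-[.653,-.031]; f=np.radians(52.8); print(o["position"],d@[-np.cos(f),np.sin(f)],d@[np.sin(f),np.cos(f)])
E
```

```text
[ 0.63266284 -0.01143149  0.18572304] 0.027882734034012337 -0.004368055909376746
```

>>> play_rows(increments="0 0.4 0 0 -1;-1 0 0 0 -1;-1 0 0 0 -1;-1 0 0 0 -1;-0.8 0 0 0 -1")

```text
clock: 8.8
position: [0.6605, -0.0313, 0.1846]
ee_rot: [-1.378, -2.82, -0.003]
force: [-5.1, 6.6, -1.2]
width: 0.005
gripper_force: 3.6
```

>>> play_rows(increments="0 0 0 0 -1;3 0 0 0 -1;3 0 0 0 -1;3 3 0 0 -1;0 3 0 0 -1")

```text
clock: 9.22
position: [0.6504, 0.0797, 0.1848]
ee_rot: [-1.376, -2.82, -0.004]
force: [1.2, 1.0, -0.0]
width: 0.007
gripper_force: 0.0
```

```bash
python3 tab.py
```

```text
[0.6504 0.0797 0.1848] tool phi 52.0
scene 0.92 852 phi 54.1 tilt 27.4 [ 0.681 -0.015  0.163] off S 0.021
top 0.58 3363 phi 53.0 tilt 27.3 [ 0.646 -0.035  0.158] off S 0.023
```

>>> play_rows(increments="2 0 0 -6.5 -1;0 0 0 -6.5 -1;0 0 0 -6.5 -1;0 0 0 -6.5 -1;0 0 0 -6.5 -1")

```text
clock: 9.83
position: [0.6403, 0.0875, 0.1851]
ee_rot: [0.533, 3.095, -0.001]
force: [0.2, -0.6, -0.3]
width: 0.004
gripper_force: 0.0
```

>>> play_rows(increments="0 0 0 -6.5 -1;0 0 0 -6.5 -1;0 0 0 -6.5 -1;0 0 0 0 -1")

```text
clock: 10.17
position: [0.6404, 0.0873, 0.1852]
ee_rot: [0.002, 3.141, -0.001]
force: [0.1, -0.1, -0.4]
width: 0.002
gripper_force: 0.0
```

>>> play_rows(increments="3 2.08 0 0 -1;3 2.08 0 0 -1;3 2.08 0 0 -1;3 2.08 0 0 -1;3 2.08 0 0 -1")

```text
clock: 10.58
position: [0.4895, 0.1936, 0.1849]
ee_rot: [0.017, 3.141, 0.0]
force: [0.4, 0.8, -0.2]
width: 0.007
gripper_force: 0.0
```

>>> play_rows(increments="3 2.08 0 0 -1;0 0 3.5 0 -1;0 0 3.5 0 -1;0 0 3 0 -1;0 0 0 0 -1")

```text
clock: 11.0
position: [0.4579, 0.2128, 0.0808]
ee_rot: [-0.014, -3.136, 0.007]
force: [-0.5, -0.7, 0.5]
width: 0.004
gripper_force: 0.0
```

>>> play_rows(increments="0 0 3 0 -1;0 0 2.3 0 -1;0 1.2 0 0 -1;0 0.8 0 0 -1;0 0.4 0 0 -1")

```text
clock: 11.42
position: [0.462, 0.2409, 0.0337]
ee_rot: [0.008, 3.14, 0.002]
force: [0.0, -1.0, 2.2]
width: 0.005
gripper_force: 1.0
```

>>> play_rows(increments="0 0.4 0 0 -1;0 0 0 0 -1;0 -1.5 0 0 -1;0 0 -3 0 -1;0 0 -4 0 -1")

```text
clock: 11.83
position: [0.4592, 0.2254, 0.1015]
ee_rot: [-0.01, -3.138, 0.005]
force: [0.2, 2.3, 0.3]
width: 0.003
gripper_force: 0.0
```

>>> play_rows(increments="0 0 -4 0 -1;0 0 -4 0 -1;2 4 -2 0 -1;2 4 0 0 -1;2 4 0 0 -1")

```text
clock: 12.25
position: [0.4078, 0.3373, 0.2021]
ee_rot: [0.013, 3.138, 0.007]
force: [0.5, -0.6, 0.0]
width: 0.005
gripper_force: 0.0
```

>>> play_rows(increments="2 3.6 0 0 -1;2 3.6 0 0 -1;2 3.6 0 0 -1;2 3.6 0 0 -1;0 0 0 0 -1")

```text
clock: 12.67
position: [0.3213, 0.4886, 0.1996]
ee_rot: [0.009, -3.139, -0.007]
force: [-1.6, 0.3, -0.2]
width: 0.006
gripper_force: 0.0
```

```bash
cat >> tab.py <<'E'
    hsv=cv2.cvtColor(p["frame"],cv2.COLOR_RGB2HSV)[v,u]
    m=(hsv[:,1]>120)&(abs(hsv[:,0].astype(int)-26)<7)&(P[:,2]>.028)&(P[:,2]<.042)&(P[:,0]>.35)&(P[:,0]<.58)&(P[:,1]>.1)
    T=P[m]; print(n,"trivet",len(T),np.percentile(T,1,0),np.percentile(T,99,0),cv2.minEnclosingCircle(T[:,:2].astype(np.float32)))
    for q in ("mug","brush","salt","bowls","mwiko"):
        r=cut_out(q,p)[:1]
        if r: print(q,np.median(P[r[0]["mask"][v,u]],0).round(3))
E
python3 tab.py; ls pics
```

```text
[0.3213 0.4886 0.1996] tool phi -0.3
scene 0.83 851 phi 54.1 tilt 27.4 [ 0.681 -0.015  0.162] off S 0.021
scene trivet 2231 [0.38692679 0.14226469 0.02880171] [0.53626481 0.29166956 0.03582083] ((0.4611639380455017, 0.21770189702510834), 0.08172167092561722)
mug [ 0.504 -0.189  0.08 ]
brush [ 0.773 -0.056  0.028]
salt [0.779 0.104 0.05 ]
bowls [0.691 0.274 0.057]
mwiko [ 0.687 -0.34   0.014]
top 0.6 3599 phi 53.2 tilt 27.0 [ 0.648 -0.031  0.154] off S 0.022
top trivet 3024 [0.38333256 0.1414776  0.02999329] [0.53286453 0.29213275 0.03908136] ((0.45937561988830566, 0.21727831661701202), 0.08040767908096313)
mug [ 0.483 -0.2    0.056]
brush [ 0.763 -0.078  0.03 ]
bowls [0.733 0.289 0.044]
mwiko [ 0.461 -0.012  0.021]
crop0.png
scene0.png
scene1.png
scene_13.png
scene_7.png
scene_8.png
scene_9.png
top0.png
top1.png
top2.png
top_13.png
top_7.png
top_8.png
top_9.png
```

View pics/top_13.png

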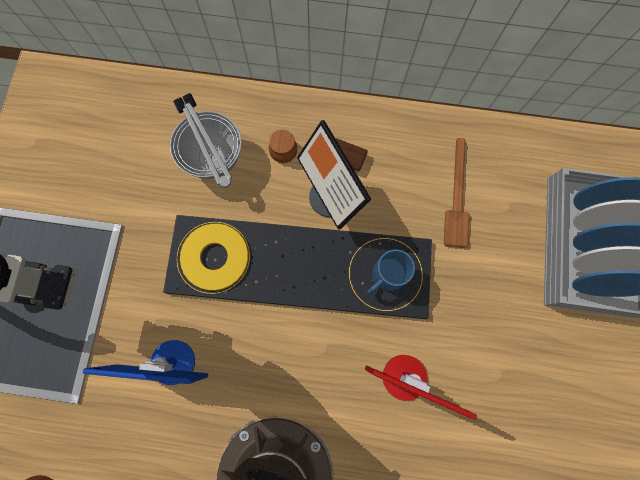

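The trivet sits on the left ring (213,257). The tablet (335,175) faces it and leans back, and everything else is where it was.

```bash
python3 -c "
from cell import job; print(job.sign_off())"
```

```text
the job is handed in; nothing more can be done
None
```

The job is handed in: at the last look the trivet was about 4 mm from the free left ring's centre, and the tablet leaned back about 27° with its line passing about 1 cm from the trivet's centre; the mug and the rest looked undisturbed, but the sign-off returned no verdict.

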